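Turn the parts carousel and take out the brass thumb nut

ROBOT

A 7-joint arm with a two-finger parallel gripper is mounted at the origin on the work surface. World frame = base frame: x ahead of the robot, y to its left, z up, the work surface at z = 0. Lengths are in mm, angles in rad, forces in N, time in s.
With the tool pointing down it reaches from about 425 to 875 mm from the base axis. Payload 4.7 kg.
Tool frame: the origin (TCP) lies at the very end of the fingers, on their centre line; the grasp point (between the pads) lies 19 mm behind it; z points along the fingers, x is the direction in which the jaws open and shut, and the axes are right-handed (so a half turn about z gives the same grasp; the last joint's range is limited). The gripper opens to 85 mm and grips with 20 to 120 N. Pads are 22 mm wide; open, the fingers measure 114 mm over their backs; the gripper's body (76 mm by 85 mm) begins 54 mm behind the grasp point. The pads swing forward as they close: fully open they stand 13 mm farther back than shut.
Start: joints at [1.317, 0.321, -0.07, 1.45, 0.023, 1.371, -0.057], TCP at [171.976, -626.857, 231.349] pointing down, gripper open.
Joint ranges: [-2.86, 2.86], [-0.3, 2.09], [-1.38, 1.24], [0.06, 2.45], [-1.56, 4.7], [0.09, 2.05], [-2.69, 2.69]. Speed limits (rad/s): [2.57, 2.57, 3.14, 3.14, 3.14, 3.14, 3.14].

INTERFACE

Orientations are given as a unit quaternion [x, y, z, w].
In Python, from plant import readout, vision, workorder gives the robot as it stands.
- The arm moves only by the tool apply_moves, never from a script. Its argument "increments" is one flat list of numbers, 6 for each row, row after row: the shift along the tool's x, y, z normalised to -1 to 1, where 1 is 0.06 m, then the turn, a rotation vector about the tool's x, y, z normalised to -1 to 1, where 1 is 5 degrees. A call has 1 to 12 rows; each row shifts and turns the pose as measured when the row begins, along the tool's axes as they then stand; what a row does not reach is not made up. A row lasts 1/8 s, in which the tool goes at most 62.5 mm and 10.7 degrees, less where a joint would pass 70% of its speed; a pose out of reach is approached as far as the arm can. A call with a number of a shift or a turn outside -1 to 1 is refused whole. A call with a gripper value outside its range is refused whole. "grip" is the gripper's target within -1 to 1 (shut at 1, half-way at 0, fully open at -1), set as the call begins (left out, the last holds). The fingers move at their own pace and stop on an object; "newtons" is the grip in N (left out, the last holds). Time passes only in rows, so rows that do not move let the fingers close. It gives the time, the measured TCP pose, the force and the opening at its end, in the units of the state.
- readout.get_state(): the state, without advancing time (a new reading comes with each control period).
- vision.grab_frame(name): name is "scene" or "side" or "wrist"; returns the picture (400x640x3 uint8, blue, green, red); there is no depth.
- vision.camera_params(name): a dict with "camera_matrix" (3x3 intrinsics, pixels), "xyz" and "rotation" of the camera in the world; the wrist camera has in their place "mount" (4x4, takes a point from camera to tool coordinates, whose origin is the TCP and whose axes are the tool frame's). Camera axes: x right, y up, looking along -z (the intrinsics and any distortion apply to the point x, -y, -z); pixel columns grow to the right and rows downward; lengths in mm; the calibration is good to about 2 mm. A picture is of the moment at which its call begins: read the wrist's pose just before it. camera_params takes no time and is no camera call.
- workorder.close_job(): hands the job in, once; it reports no verdict.
The state is a dict: "time_s": time; "q": joint angles; "qvel": joint speeds; "joint_efforts": joint torques, N m; "ee_pos": TCP position; "tool_rot": TCP orientation; "force": force on the tool from outside, world axes, zero at the start; "wrist_torque": the same for the moment, N m; "width": opening from 0.0 (shut) to 1.0 (fully open).
Only numpy, scipy, OpenCV 4.12 (cv2) and the standard library are available. Lean on these libraries where they do the work, as an engineer would, in place of code of your own. Each camera call takes 0.05 s, during which the arm holds its last target.

TASK

Turn the covered parts carousel by its red centre knob until the brass thumb nut stands at the green mark, in front of the clear cover. Then take the brass nut out and stand it upright in the green dish.

Things in the scene. Friction and masses are not known exactly. Their poses are not given: they have to be found in the camera images.
- carousel: Fixed carousel base, a dark plate 310 mm square; origin: centre of its underside, on the turning axis; -x is the front (robot side), green mark there at x -143 mm. A flat clear cover (72 to 76 mm above the table, post heads to 80) spans its full width from x -50 mm to the back, save a slot 56 mm wide (to x 25 mm) for the knob: only the front compartment is open from above.
- knob (a point): Grip point on the axis of the red bar knob, 108 mm above the table; bar 40 mm long (x), 14 thick (y), from 88 to 125 mm above the table. It is fixed to the round grey tray (radius 130 mm, floor 20 mm above the table, 5 compartments, ribs 10 and rim 8 mm high); knob and tray turn together, both ways, with light friction, and stay put. At most 1.42 rad is needed.
- brass_nut_center (a point): Brass-yellow knurled thumb nut: loose upright cylinder, diameter 38 mm, 45 mm tall, about 150 g, heavier at its foot; the point is its centre, half-way up, z along its axis. It stands on the tray 95 mm from the turning axis, at first under the cover, 63 to 81 degrees left or right of the front. Steel, black, blue and red nuts alike fill the other compartments.
- dish_in (a point): Round green dish fixed on the table, 106 mm outside diameter, 100 mm inside, rim 14 mm above the table; the point is the centre of its inner floor, 3 mm above the table.
Mind the look-alikes: they are no part of the job. What is meant by the part that bears dish_in is not black, and is the smaller of those in its own colour.

How it is judged (in metres and radians):
On the way:
1. the brass nut, standing in the tray and not held, has come to the front: within 20 mm of the centre line through the green mark and out in front of the cover (y of brass_nut_center in the frame of carousel between -0.02 and 0.02 m and x of brass_nut_center in the frame of carousel between -0.13 and -0.07 m and height (world z) of brass_nut_center below 0.05 m and angle between brass_nut_center's own z axis and vertical below 0.17 rad and contact force between the fingers and brass_nut below 0.3 N), for 0.2 s.
At the end, for the whole second after the job is handed in: The brass nut stands upright (within about 10 degrees) on the floor of the green dish, its centre within 35 mm of the dish's centre (anywhere inside the rim), released and at rest (horizontal distance between brass_nut_center and dish_in below 0.035 m and z of brass_nut_center in the frame of dish_in below 0.03 m and angle between brass_nut_center's own z axis and vertical below 0.17 rad and linear speed of brass_nut below 0.02 m/s); the robot touches nothing.
It also fails if it takes over 48 s, if anything falls off the work surface, if the arm or the gripper's body presses on something with over 40 N, if the wrist force passes 120 N, or if a joint passes its speed limit or range.

## Working session

There is one attempt and no reset: what is moved stays moved. The work goes in short steps, Python scripts to look and compute and a tool call to move; the robot and the scene stay as the last step left them, time stands still between calls to the robot, and variables do not carry over. Pictures are saved under pics/ and viewed, and the job is handed in when it is done.

Besides the shell and the picture viewer there is one more tool, called after "Emit:" as name(argument=value, ...), one argument or row to a line, values as JSON. apply_moves: Moves the arm, as the interface text tells. Its arguments: {"type":"object","properties":{"increments":{"type":"array","items":{"type":"number"}},"grip":{"type":"number"},"newtons":{"type":"number"}},"required":["increments"]}

```bash
ls; mkdir -p pics; python3 - <<'E'
from plant import readout, vision
import cv2
s=readout.get_state();print(s)
for n in("scene","side","wrist"):
    p=vision.camera_params(n);print(n,p)
for n in("scene","side"):
    cv2.imwrite(f"pics/{n}0.png",vision.grab_frame(n))
E
```

```text
pics
{'time_s': 0.0, 'q': array([ 1.31709514,  0.32183281, -0.07009305,  1.45168395,  0.02261428,
        1.37077938, -0.05690749]), 'qvel': array([ 0.00127033,  0.00123634,  0.00085034, -0.00060762, -0.00183924,
        0.00043556,  0.0003668 ]), 'joint_efforts': array([ 3.50952359e-04, -4.93578780e+01, -3.81822903e-01, -3.14337158e+01,
        1.30794509e-02,  1.13954025e-02, -3.78016253e-06]), 'ee_pos': array([ 171.80860492, -626.32689274,  230.21269133]), 'tool_rot': array([ 7.95186548e-01, -6.06364111e-01, -7.93753228e-04, -5.36615825e-04]), 'force': array([0.22696765, 0.08412899, 0.78806516]), 'wrist_torque': array([ 0.03010582,  0.0116594 , -0.01303272]), 'width': 1.0023335501976927}
scene {'camera_matrix': array([[365.5489104 ,   0.        , 316.91199897],
       [  0.        , 365.5489104 , 199.73515684],
       [  0.        ,   0.        ,   1.        ]]), 'xyz': array([ 791.41085133, -349.26542449,  850.50249727]), 'rotation': array([0.28977518, 0.07200793, 0.23721223, 0.92443256])}
side {'camera_matrix': array([[439.1158318 ,   0.        , 318.20587364],
       [  0.        , 439.1158318 , 200.07896848],
       [  0.        ,   0.        ,   1.        ]]), 'xyz': array([ 161.00859282, -556.74924353,  785.14010943]), 'rotation': array([ 0.38314327, -0.10098405, -0.25111307,  0.88314533])}
wrist {'camera_matrix': array([[344.33418149,   0.        , 316.66556633],
       [  0.        , 344.33418149, 203.58835469],
       [  0.        ,   0.        ,   1.        ]]), 'mount': array([[ 9.99999730e-01, -7.32957168e-04, -4.48195041e-05,
        -1.41001013e-01],
       [-7.16893585e-04, -9.61219826e-01, -2.75782400e-01,
        -7.07431346e+01],
       [ 1.59055291e-04,  2.75782358e-01, -9.61220092e-01,
        -1.42881093e+02],
       [ 0.00000000e+00,  0.00000000e+00,  0.00000000e+00,
         1.00000000e+00]])}
```

View pics/scene0.png

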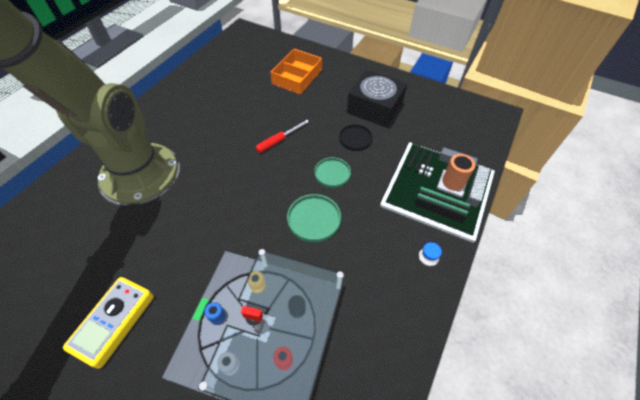

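View pics/side0.png

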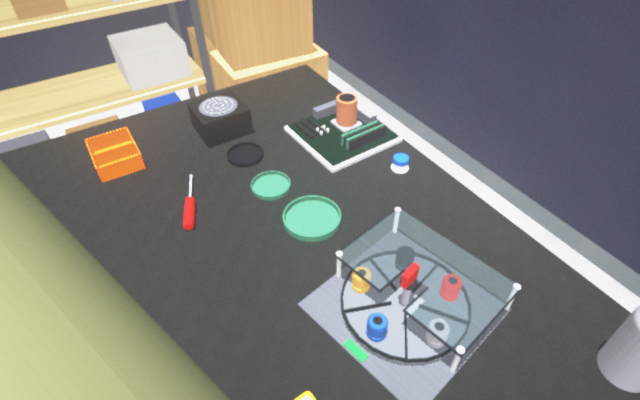

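```bash
cat > h.py <<'E'
import numpy as np, cv2
from scipy.spatial.transform import Rotation as R
from plant import readout, vision
def ray(n,px,pose=None):
    p=vision.camera_params(n);K=p['camera_matrix']
    d=np.linalg.inv(K)@np.array([px[0],px[1],1.]);d=d*[1,-1,-1]
    if 'mount' in p:
        M=p['mount'];o=M[:3,3];d=M[:3,:3]@d
        Rt=R.from_quat(pose['tool_rot']);return Rt.apply(o)+pose['ee_pos'],Rt.apply(d)
    return np.array(p['xyz']),R.from_quat(p['rotation']).apply(d)
def onz(n,px,z,pose=None):
    o,d=ray(n,px,pose);return o+d*(z-o[2])/d[2]
def proj(n,X,pose=None):
    p=vision.camera_params(n);K=p['camera_matrix']
    if 'mount' in p:
        M=p['mount'];X=R.from_quat(pose['tool_rot']).inv().apply(np.array(X)-pose['ee_pos']);c=M[:3,:3].T@(X-M[:3,3])
    else: c=R.from_quat(p['rotation']).inv().apply(np.array(X)-p['xyz'])
    c=c*[1,-1,-1];u=K@c;return u[:2]/u[2]
def tri(pa,pb):
    (o1,d1),(o2,d2)=pa,pb
    d1=d1/np.linalg.norm(d1);d2=d2/np.linalg.norm(d2)
    t=np.linalg.lstsq(np.c_[d1,-d2],o2-o1,rcond=None)[0]
    a,b=o1+t[0]*d1,o2+t[1]*d2
    return (a+b)/2,np.linalg.norm(a-b)
def blobs(img,lo,hi,amin=15):
    hsv=cv2.cvtColor(img,cv2.COLOR_BGR2HSV);m=cv2.inRange(hsv,np.array(lo),np.array(hi))
    n,_,st,c=cv2.connectedComponentsWithStats(m)
    return [(c[i].round(1),st[i].tolist()) for i in range(1,n) if st[i][4]>=amin],m
E
python3 - <<'E'
from h import *
for n in("scene","side"):
    im=cv2.imread(f"pics/{n}0.png")
    print(n)
    for nm,lo,hi in(("green",(60,70,60),(95,255,255)),("mark",(50,180,120),(75,255,255)),("red",(0,190,150),(6,255,255)),("brass",(15,80,100),(30,255,255))):
        for c,st in blobs(im,lo,hi)[0]:
            if c[1]>130: print(nm,c,st)
    x0,y0=(150,230) if n=="scene" else (290,190)
    cv2.imwrite(f"pics/{n}c.png",cv2.resize(im[y0:y0+170,x0:x0+240],None,fx=3.3,fy=3.3,interpolation=cv2.INTER_CUBIC))
E
```

```text
scene
green [332.1 171.9] [314, 157, 37, 31, 920]
green [444.6 196.2] [419, 186, 52, 22, 287]
green [442.2 203. ] [416, 192, 53, 23, 275]
green [313.7 217.7] [286, 194, 56, 49, 2140]
green [199.9 309. ] [192, 298, 18, 23, 213]
red [269.8 141.4] [256, 132, 29, 20, 218]
red [251.4 312.4] [242, 308, 19, 10, 138]
brass [256.8 283.2] [249, 272, 15, 20, 162]
brass [112.7 326.9] [62, 276, 92, 93, 1623]
side
green [355.8 130.4] [340, 120, 38, 26, 114]
green [361.9 133.3] [346, 124, 37, 26, 110]
green [270.4 184.9] [251, 170, 40, 31, 947]
green [311.5 217.9] [282, 195, 59, 47, 2208]
green [355.5 350. ] [343, 339, 26, 23, 265]
brass [113.9 151.3] [85, 128, 56, 41, 422]
brass [359.  283.6] [352, 272, 18, 21, 252]
brass [305.3 395.1] [293, 390, 24, 10, 107]
```

View pics/scenec.png

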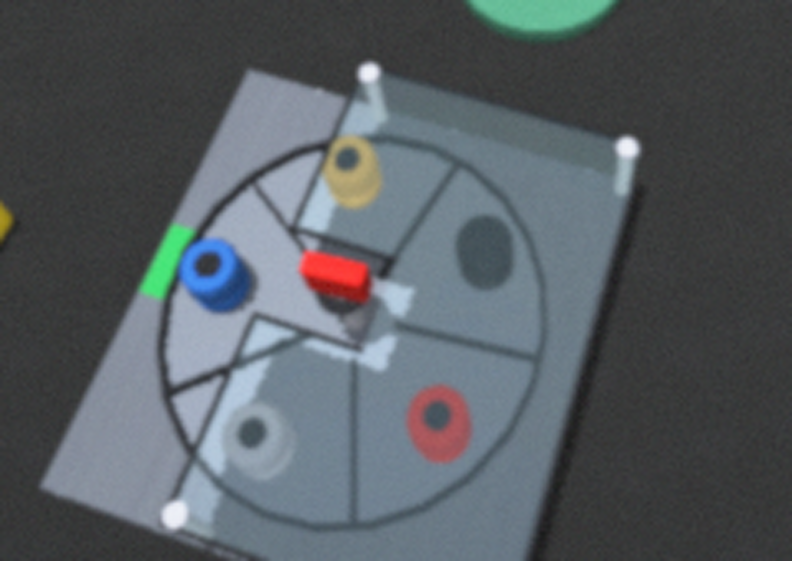

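View pics/sidec.png

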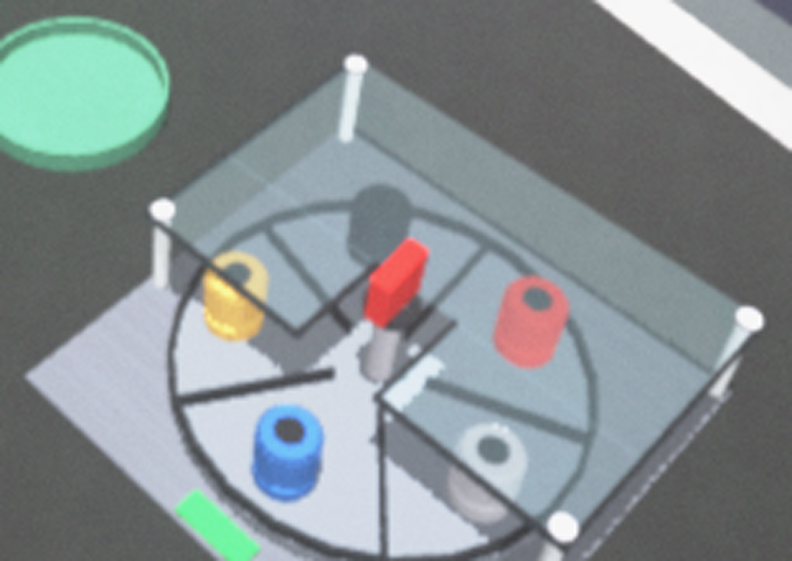

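```bash
python3 - <<'E'
from h import *
S=lambda x,y:(x/3.3+150,y/3.3+230); D=lambda x,y:(x/3.3+290,y/3.3+190)
posts=dict(backL=(S(627,148),D(355,63)),frontL=(S(369,72),D(162,209)),frontR=(S(174,515),D(563,525)))
for k,(a,b) in posts.items():
    print(k,tri(ray('scene',a),ray('side',b)),onz('scene',a,78)[:2],onz('side',b,78)[:2])
print('backR',onz('side',D(749,318),78)[:2])
ma,mb=(199.9,309),(355.5,350)
for z in(10,15,20): print('mark',z,onz('scene',ma,z)[:2],onz('side',mb,z)[:2])
print(tri(ray('scene',ma),ray('side',mb)))
print('brass hole top65',onz('scene',S(346,158),65)[:2],onz('side',D(239,272),65)[:2],tri(ray('scene',S(346,158)),ray('side',D(239,272))))
print('blue hole',tri(ray('scene',S(208,263)),ray('side',D(291,430))))
print('red hole',tri(ray('scene',S(437,415)),ray('side',D(537,298))))
print('steel hole',tri(ray('scene',S(252,433)),ray('side',D(493,449))))
print('knob', tri(ray('scene',S(336,276)),ray('side',D(397,283))))
for a,b in(((332.1,172),(270.4,185)),((313.7,217.7),(311.5,217.9))):
    print('dish',onz('scene',a,7)[:2],onz('side',b,7)[:2])
for z,p,q in ((14,(314,172),(351,172)),(14,(286,218),(342,218))):
    print('wid',np.linalg.norm(onz('scene',p,z)-onz('scene',q,z)))
# corners of base plate front
print('base corner FL (z?)',tri(ray('scene',S(248,69)),ray('side',D(25,376))))
E
```

```text
backL (array([681.48588884, -33.38397903,  77.66061853]), np.float64(0.775508500947385)) [681.38714431 -33.12671466] [681.24794419 -34.08182398]
frontL (array([495.83715059, -70.98222359,  77.86480281]), np.float64(2.1439260836307747)) [495.37089081 -69.95886973] [495.89805272 -72.2955309 ]
frontR (array([ 554.66673004, -360.35694365,   79.67503295]), np.float64(1.2253267767169476)) [ 553.9412254  -359.80189793] [ 555.76744674 -360.48505997]
backR [ 741.04523556 -322.92297359]
mark 10 [ 425.28121821 -236.92748678] [ 424.70081034 -238.8736659 ]
mark 15 [ 427.45925834 -237.59576521] [ 422.99987773 -240.92410538]
mark 20 [ 429.63729846 -238.26404364] [ 421.29894512 -242.97454487]
(array([ 425.00312199, -237.48210912,    8.56631047]), np.float64(1.580973874413502))
brass hole top65 [ 512.99156608 -127.7936002 ] [ 514.6339032  -130.37243635] (array([ 513.95918547, -129.42703499,   65.9654702 ]), np.float64(2.785581916909733))
blue hole (array([ 475.3502451 , -233.20974827,   64.05466159]), np.float64(3.2028273274944468))
red hole (array([ 655.9617275 , -240.09534298,   64.16543972]), np.float64(1.9611794428247975))
steel hole (array([ 562.98371734, -302.62145107,   64.23343546]), np.float64(1.6034011804569837))
knob (array([ 566.43352057, -207.87921372,  106.40402825]), np.float64(2.8713080487940403))
dish [504.98242437 275.16697616] [503.70768419 272.32503171]
dish [534.49629231 109.35656508] [534.02245733 107.29405301]
wid 108.81949002423609
wid 150.72181623645332
base corner FL (z?) (array([383.40687142, -87.27484632,   3.08020302]), np.float64(2.414369811708568))
```

```bash
python3 - <<'E'
from h import *
for n,x0,y0 in(("scene",230,295),("side",395,255)):
    im=cv2.imread(f"pics/{n}0.png")[y0:y0+50,x0:x0+50]
    cv2.imwrite(f"pics/{n}k.png",cv2.resize(im,None,fx=12,fy=12,interpolation=cv2.INTER_CUBIC))
E
```

```text
(no output)
```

View pics/scenek.png

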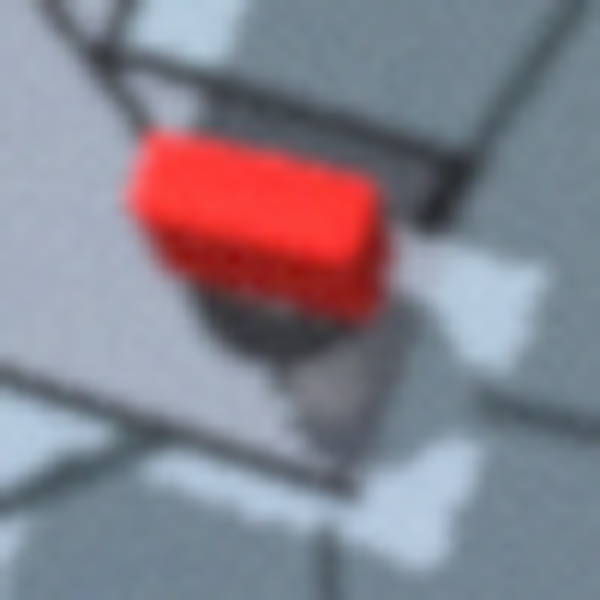

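View pics/sidek.png

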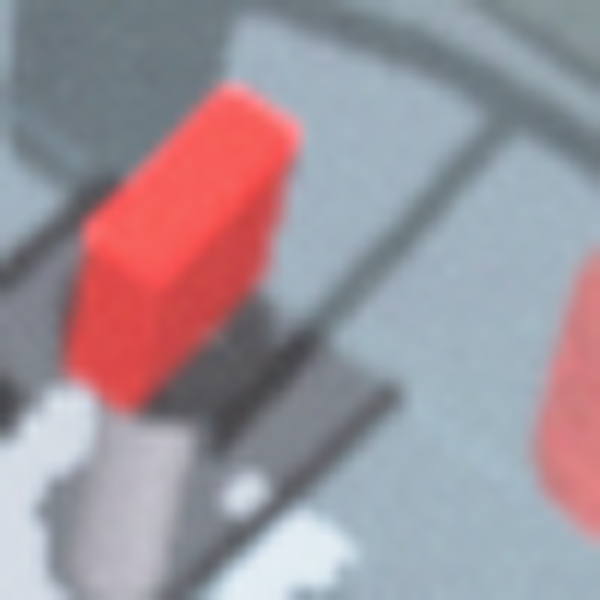

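```bash
python3 - <<'E'
from h import *
for n,x0,y0,c in(("scene",230,295,[(148,135),(382,185),(362,255),(133,210)]),("side",395,255,[(230,85),(300,130),(160,290),(85,230)])):
    P=np.array([onz(n,(x/12+x0-.5,y/12+y0-.5),125)[:2] for x,y in c])
    print(n,P.round(1).tolist(),P.mean(0))
    for i in range(4):
        e=P[(i+1)%4]-P[i];print(np.linalg.norm(e).round(1),np.degrees(np.arctan2(e[1],e[0])).round(1))
E
```

```text
scene [[544.9, -206.6], [583.9, -194.8], [587.5, -206.1], [550.1, -218.1]] [ 566.58091011 -206.38897406]
40.7 16.9
11.8 -72.4
39.3 -162.1
12.6 114.1
side [[582.5, -196.6], [585.9, -209.3], [547.4, -221.6], [545.0, -206.7]] [ 565.22568298 -208.5494983 ]
13.2 -75.0
40.4 -162.3
15.1 99.3
38.9 15.0
```

```bash
cat >> h.py <<'E'
def go(xyz,yaw=None):
    s=readout.get_state();Rt=R.from_quat(s['tool_rot'])
    x=Rt.apply([1,0,0]);cy=np.degrees(np.arctan2(x[1],x[0]))
    if yaw is None: yaw=cy
    y=np.radians(yaw);X=np.array([np.cos(y),np.sin(y),0]);Z=np.array([0,0,-1.]);T=R.from_matrix(np.c_[X,np.cross(Z,X),Z])
    d=Rt.inv().apply(np.array(xyz)-s['ee_pos'])/60;r=np.degrees((Rt.inv()*T).as_rotvec())/5
    print('t',round(s['time_s'],2),'pos',s['ee_pos'].round(1),'yaw',cy.round(2),'tilt',np.degrees(np.arccos(-Rt.as_matrix()[2,2])).round(2),'F',s['force'].round(1),'w',round(s['width'],3),'q',s['q'].round(2))
    print('shift units',d.round(3),'turn units',r.round(3))
E
python3 -c "
from h import *
go([566,-208,150],-73.7)"
```

```text
t 0.1 pos [ 171.8 -626.4  230.3] yaw -74.65 tilt 0.1 F [-0.2  0.4  0.2] w 0.998 q [ 1.32  0.32 -0.07  1.45  0.02  1.37 -0.06]
shift units [-4.983 -8.181  1.347] turn units [ 0.001  0.02  -0.19 ]
```

Emit:
apply_moves(
  increments=[-0.45,-0.74,0.1,0,0,0,-0.45,-0.74,0.1,0,0,0,-0.45,-0.74,0.1,0,0,0,-0.45,-0.74,0.1,0,0,0,-0.45,-0.74,0.1,0,0,0,-0.45,-0.74,0.1,0,0,0,-0.45,-0.74,0.1,0,0,0,-0.45,-0.74,0.1,0,0,0,-0.45,-0.74,0.1,0,0,0,-0.45,-0.74,0.1,0,0,0,-0.45,-0.74,0.1,0,0,0,0,0,0,0,0,0],
  grip=-0.2,
  newtons=40,
)

```text
time_s: 1.6
ee_pos: [573.0, -196.8, 156.1]
tool_rot: [0.794, -0.608, -0.005, -0.001]
force: [0.5, -0.3, -0.8]
width: 0.596
```

```bash
python3 -c "
from h import *
go([566,-208,130],-73.7)"
```

```text
t 1.6 pos [ 573.  -196.8  156.1] yaw -74.88 tilt 0.56 F [ 0.5 -0.3 -0.8] w 0.596 q [ 0.65  0.31 -0.44  1.64  0.13  1.23 -1.12]
shift units [0.154 0.16  0.434] turn units [ 0.052  0.1   -0.236]
```

Emit:
apply_moves(
  increments=[0.15,0.16,0.1,0.05,0.1,-0.24,0,0,0,0,0,0],
)

```text
time_s: 1.85
ee_pos: [565.1, -208.3, 148.8]
tool_rot: [0.801, -0.599, -0.001, 0.001]
force: [-0.3, -1.0, 0.2]
width: 0.602
```

```bash
python3 -c "
from h import *
go([566,-208,90],-73.7)
s=readout.get_state();im=vision.grab_frame('wrist');cv2.imwrite('pics/w1.png',im)
print(proj('wrist',[566,-208,125],s),s['ee_pos'],s['tool_rot'])
from h import blobs
print(blobs(im,(0,150,120),(8,255,255)))"
```

```text
t 1.85 pos [ 565.1 -208.3  148.8] yaw -73.62 tilt 0.14 F [-0.3 -1.   0.2] w 0.602 q [ 0.67  0.31 -0.43  1.67  0.14  1.2  -1.08]
shift units [ 0.    -0.018  0.98 ] turn units [0.026 0.008 0.017]
[316.82448197 244.00968981] [ 565.08662763 -208.30476672  148.78018428] [ 8.00646368e-01 -5.99136030e-01 -9.47684322e-04  7.15860086e-04]
([(array([315.8, 232.3]), [303, 190, 27, 86, 2170])], array([[0, 0, 0, ..., 0, 0, 0],
       [0, 0, 0, ..., 0, 0, 0],
       [0, 0, 0, ..., 0, 0, 0],
       ...,
       [0, 0, 0, ..., 0, 0, 0],
       [0, 0, 0, ..., 0, 0, 0],
       [0, 0, 0, ..., 0, 0, 0]], shape=(400, 640), dtype=uint8))
```

View pics/w1.png

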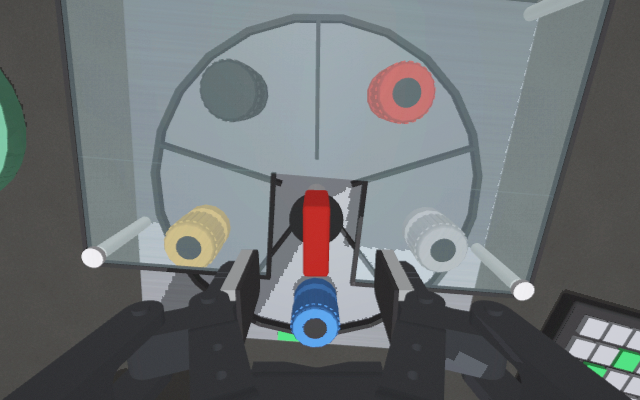

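The wrist view shows the red knob at (316,233), vertical and centred between the fingers. The brass nut is at (195,238), under the cover. I'll lower the arm now.

Emit:
apply_moves(
  increments=[0,0,0.5,0,0,0,0,0,0.48,0,0,0,0,0,0,0,0,0],
)

```text
time_s: 2.28
ee_pos: [566.3, -209.4, 91.0]
tool_rot: [0.8, -0.601, 0.001, -0.0]
force: [0.7, -0.5, 0.7]
width: 0.598
```

```bash
python3 -c "
from h import *
go([566,-208,90],-73.7)"
```

```text
t 2.27 pos [ 566.3 -209.4   91. ] yaw -73.82 tilt 0.09 F [ 0.7 -0.5  0.7] w 0.598 q [ 0.66  0.36 -0.42  1.72  0.16  1.09 -1.1 ]
shift units [-0.023 -0.002  0.016] turn units [-0.011 -0.014 -0.025]
```

Emit:
apply_moves(
  increments=[0,0,0,0,0,0,0,0,0,0,0,0,0,0,0,0,0,0,0,0,0,0,0,0],
  grip=1,
  newtons=30,
)

```text
time_s: 2.78
ee_pos: [566.6, -207.3, 93.4]
tool_rot: [0.799, -0.601, 0.0, -0.001]
force: [0.4, -0.5, -4.8]
width: 0.162
```

```bash
python3 -c "
from h import *
go([566,-208,90],-73.7)"
```

```text
t 2.77 pos [ 566.6 -207.3   93.4] yaw -73.84 tilt 0.15 F [ 0.4 -0.5 -4.8] w 0.162 q [ 0.66  0.36 -0.42  1.72  0.16  1.1  -1.1 ]
shift units [0.008 0.012 0.056] turn units [-0.025  0.016 -0.028]
```

Emit:
apply_moves(
  increments=[0,0,0,0,0,-0.3,0,0,0,0,0,-0.6,0,0,0,0,0,-0.8,0,0,0,0,0,-0.8,0,0,0,0,0,-0.8,0,0,0,0,0,-0.8,0,0,0,0,0,-0.8,0,0,0,0,0,-0.8,0,0,0,0,0,-0.8,0,0,0,0,0,-0.4,0,0,0,0,0,0],
)

```text
time_s: 4.15
ee_pos: [566.3, -206.9, 93.3]
tool_rot: [0.946, -0.324, -0.0, -0.002]
force: [-0.9, 1.3, -3.1]
width: 0.156
```

```bash
python3 -c "
from h import *
go([566.3,-208,90],-5.4)
cv2.imwrite('pics/s2.png',vision.grab_frame('side'))"
```

```text
t 4.15 pos [ 566.3 -206.9   93.3] yaw -37.86 tilt 0.24 F [-0.9  1.3 -3.1] w 0.156 q [ 0.74  0.37 -0.53  1.72  0.2   1.11 -0.5 ]
shift units [0.011 0.014 0.056] turn units [-4.700e-02  4.000e-03 -6.491e+00]
```

View pics/s2.png

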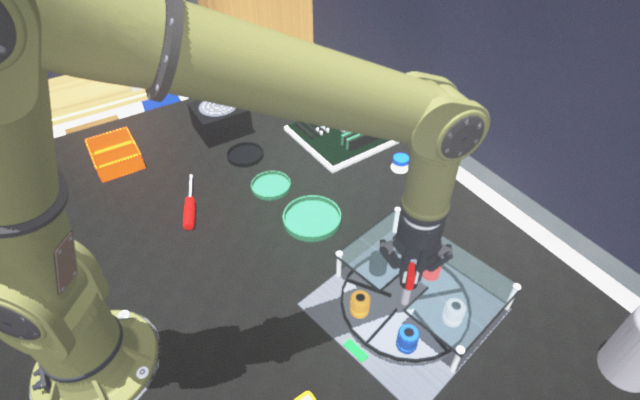

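Tray follows; brass is now at about (360,303), and upright. Turning the rest.

Emit:
apply_moves(
  increments=[0,0,0,0,0,-0.4,0,0,0,0,0,-0.7,0,0,0,0,0,-0.8,0,0,0,0,0,-0.8,0,0,0,0,0,-0.8,0,0,0,0,0,-0.8,0,0,0,0,0,-0.8,0,0,0,0,0,-0.7,0,0,0,0,0,-0.3,0,0,0,0,0,-0.1,0,0,0,0,0,0],
)

```text
time_s: 5.58
ee_pos: [565.9, -206.8, 93.4]
tool_rot: [0.999, -0.049, 0.0, -0.002]
force: [-1.6, 2.1, -4.3]
width: 0.162
```

```bash
python3 -c "
from h import *
go([566.3,-208,90],-5.4)
a=vision.grab_frame('side');s=readout.get_state();b=vision.grab_frame('wrist')
cv2.imwrite('pics/s3.png',cv2.resize(a[220:400,280:520],None,fx=3,fy=3));cv2.imwrite('pics/w3.png',b)
np.savez('w3.npz',**{k:s[k] for k in('ee_pos','tool_rot')})"
```

```text
t 5.58 pos [ 565.9 -206.8   93.4] yaw -5.58 tilt 0.26 F [-1.6  2.1 -4.3] w 0.162 q [ 0.82  0.39 -0.62  1.71  0.25  1.12  0.03]
shift units [0.008 0.02  0.056] turn units [-0.052  0.001 -0.035]
```

View pics/s3.png

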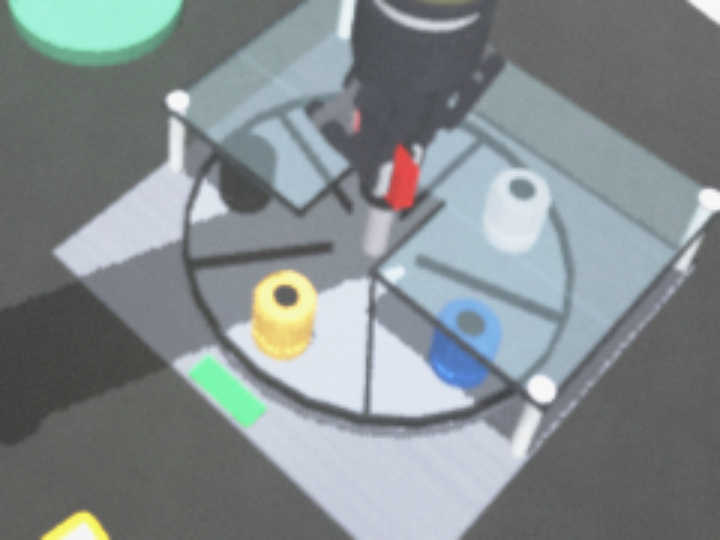

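View pics/w3.png

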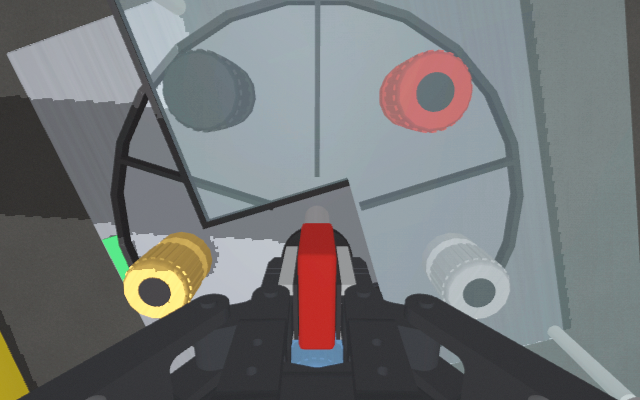

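```bash
python3 -c "
from h import *
s=np.load('w3.npz')
a=onz('wrist',(154,291),65,s);b=onz('side',(280+286/3,220+294/3),65)
ax=np.array([565.9,-208]);y=np.radians(11.5);X=np.array([np.cos(y),np.sin(y)]);Y=np.array([-X[1],X[0]])
for p in(a,b): d=p[:2]-ax;print(p[:2],d@X,d@Y)
print(tri(ray('wrist',(154,291),s),ray('side',(280+286/3,220+294/3))))
"
```

```text
[ 473.51749706 -227.25759533] -94.3672439085388 -0.4528846292140408
[ 473.7087468  -228.61823687] -94.45110186153396 -1.8243399530062818
(array([ 473.57834969, -227.94988992,   64.42722302]), np.float64(1.1123875666026324))
```

Brass nut is at carousel (-94, -1), upright and in the front, with fingers only on the knob. Releasing and lifting.

Emit:
apply_moves(
  increments=[0,0,0,0,0,0,0,0,0,0,0,0,0,0,0,0,0,0,0,0,-0.4,0,0,0,0,0,-0.6,0,0,0,0,0,-0.3,0,0,0,0,0,0,0,0,0.9,0,0,0,0,0,0.9,0,0,0,0,0,0.9,0,0,0,0,0,0.9,0,0,0,0,0,0.9],
  grip=-0.4,
)

```text
time_s: 7.05
ee_pos: [567.2, -210.4, 175.7]
tool_rot: [0.968, -0.25, 0.002, -0.0]
force: [0.8, -0.1, 0.2]
width: 0.701
```

Emit:
apply_moves(
  increments=[0,0,0,0,0,0.9,0,0,0,0,0,0.9,0,0,0,0,0,0.9,0,0,0,0,0,0.9,0,0,0,0,0,0.9,0,0,0,0,0,0.9,0,0,0,0,0,0.9,0,0,0,0,0,0.9,0,0,0,0,0,0.9,0,0,0,0,0,0.9,0,0,0,0,0,0],
)

```text
time_s: 8.43
ee_pos: [565.2, -211.1, 171.9]
tool_rot: [0.791, -0.612, -0.0, 0.0]
force: [-0.1, 0.3, 1.1]
width: 0.702
```

```bash
python3 -c "
from h import *
go([473.6,-228,130],-78.5)"
```

```text
t 8.43 pos [ 565.2 -211.1  171.9] yaw -75.53 tilt 0.01 F [-0.1  0.3  1.1] w 0.702 q [ 0.7   0.29 -0.47  1.64  0.14  1.24 -1.11]
shift units [-0.109  1.548  0.698] turn units [ 0.002 -0.     0.594]
```

Emit:
apply_moves(
  increments=[-0.04,0.5,0,0,0,0.3,-0.04,0.5,0.2,0,0,0.3,-0.03,0.5,0.2,0,0,0,0,0,0,0,0,0],
)

```text
time_s: 8.93
ee_pos: [473.6, -225.0, 146.4]
tool_rot: [0.776, -0.631, -0.0, -0.0]
force: [0.5, -0.7, 0.9]
width: 0.701
```

```bash
python3 -c "
from h import *
a=vision.grab_frame('side');s=readout.get_state();b=vision.grab_frame('wrist')
go([473.6,-228,35],-78.5)
cv2.imwrite('pics/s4.png',cv2.resize(a[220:400,280:520],None,fx=3,fy=3));cv2.imwrite('pics/w4.png',b)
np.savez('w4.npz',**{k:s[k] for k in('ee_pos','tool_rot')});print(proj('wrist',[473.6,-228,65],s))"
```

```text
t 9.03 pos [ 476.7 -224.3  147.7] yaw -78.11 tilt 0.19 F [0.8 0.5 0.4] w 0.697 q [ 0.81  0.14 -0.45  1.85  0.07  1.16 -1.03]
shift units [0.048 0.069 1.879] turn units [-0.038 -0.006  0.078]
[321.14190718 215.95565157]
```

View pics/s4.png

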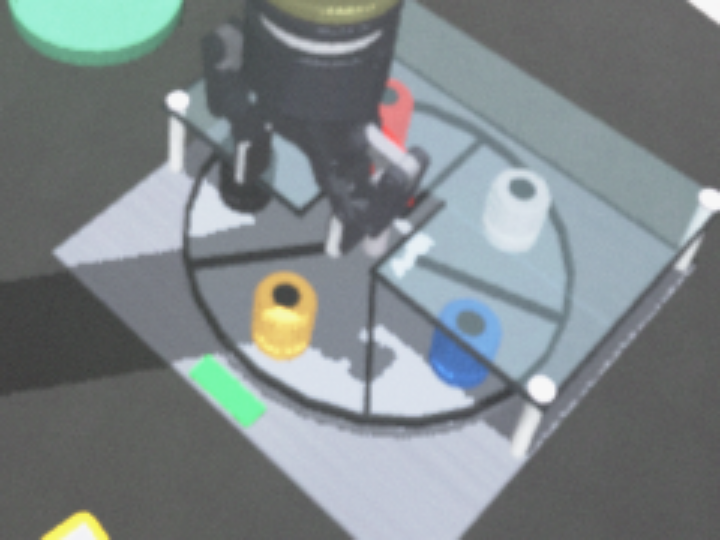

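View pics/w4.png

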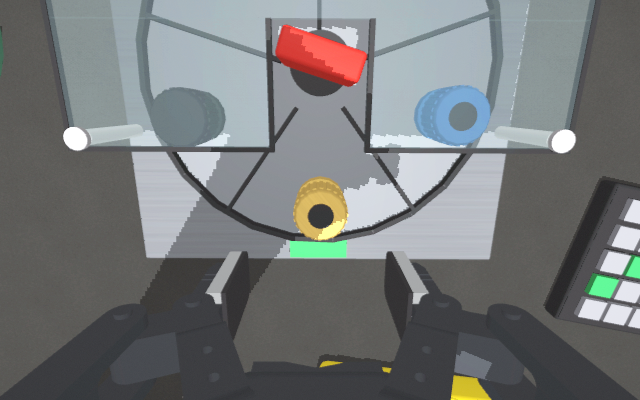

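The nut hole is at (320,215) against a predicted (321,216), and the nut didn't move on release. Descending, with a stop above the nut to check centring.

Emit:
apply_moves(
  increments=[0.04,0.06,0.5,0,0,0.07,0,0,0.5,0,0,0,0,0,0,0,0,0],
)

```text
time_s: 9.4
ee_pos: [479.2, -226.9, 88.9]
tool_rot: [0.776, -0.631, 0.004, -0.003]
force: [0.8, 0.0, 1.2]
width: 0.698
```

```bash
python3 -c "
from h import *
go([473.6,-228,35],-78.5)"
```

```text
t 9.4 pos [ 479.2 -226.9   88.9] yaw -78.18 tilt 0.58 F [0.8 0.  1.2] w 0.698 q [ 0.8   0.21 -0.44  1.91  0.1   1.04 -1.05]
shift units [-0.004  0.104  0.898] turn units [-0.11  -0.035  0.064]
```

Emit:
apply_moves(
  increments=[0,0.1,0,-0.1,0,0.06,0,0.02,0.4,0,0,0,0,0.02,0.4,0,0,0,0,0,0,0,0,0],
)

```text
time_s: 9.9
ee_pos: [476.0, -230.3, 46.1]
tool_rot: [0.775, -0.632, 0.006, -0.0]
force: [-0.3, -0.1, 0.9]
width: 0.699
```

```bash
python3 -c "
from h import *
go([473.6,-228,35],-78.5)
cv2.imwrite('pics/w5.png',vision.grab_frame('wrist'))"
```

```text
t 9.9 pos [ 476.  -230.3   46.1] yaw -78.39 tilt 0.68 F [-0.3 -0.1  0.9] w 0.699 q [ 0.79  0.26 -0.43  1.95  0.14  0.95 -1.08]
shift units [-0.048  0.033  0.184] turn units [-0.086 -0.105  0.022]
```

View pics/w5.png

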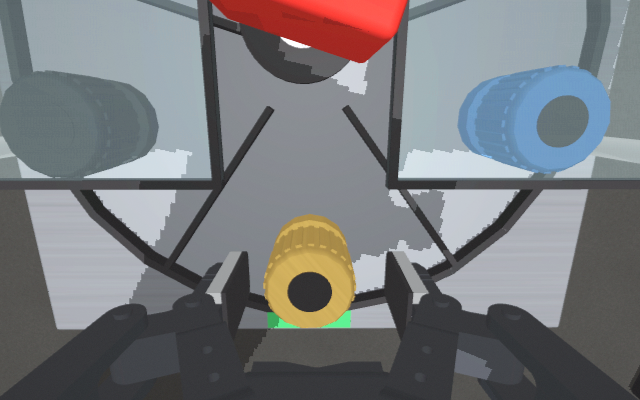

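Emit:
apply_moves(
  increments=[-0.05,0.03,0.17,-0.08,-0.1,0,0,0,0,0,0,0],
)

```text
time_s: 10.2
ee_pos: [476.6, -228.8, 39.0]
tool_rot: [0.775, -0.632, 0.003, -0.001]
force: [-0.4, -0.1, 0.6]
width: 0.696
```

Emit:
apply_moves(
  increments=[0,0,0,0,0,0,0,0,0,0,0,0,0,0,0,0,0,0,0,0,0,0,0,0],
  grip=1,
  newtons=40,
)

```text
time_s: 10.7
ee_pos: [477.2, -229.1, 40.0]
tool_rot: [0.775, -0.632, 0.004, -0.001]
force: [0.5, 0.5, -0.8]
width: 0.433
```

```bash
python3 -c "
from h import *
go([473.6,-228,160],-78.5)"
```

```text
t 10.7 pos [ 477.2 -229.1   40. ] yaw -78.37 tilt 0.47 F [ 0.5  0.5 -0.8] w 0.433 q [ 0.78  0.27 -0.43  1.95  0.14  0.94 -1.08]
shift units [-0.02   0.043 -2.001] turn units [-0.072 -0.062  0.025]
```

Emit:
apply_moves(
  increments=[0,0,-0.3,0,0,0,0,0,-0.6,0,0,0,0,0,-0.6,0,0,0,0,0,-0.3,0,0,0,0,0,0,0,0,0],
)

```text
time_s: 11.32
ee_pos: [476.2, -228.4, 154.8]
tool_rot: [0.775, -0.632, 0.004, -0.001]
force: [-0.0, -0.7, -1.6]
width: 0.432
```

```bash
python3 -c "
from h import *
go([506,274,120])
b=vision.grab_frame('wrist')
cv2.imwrite('pics/w6.png',b)"
```

```text
t 11.32 pos [ 476.2 -228.4  154.8] yaw -78.34 tilt 0.52 F [-0.  -0.7 -1.6] w 0.432 q [ 0.81  0.13 -0.45  1.85  0.06  1.17 -1.02]
shift units [-8.103 -2.175  0.546] turn units [-0.077 -0.068  0.   ]
```

View pics/w6.png

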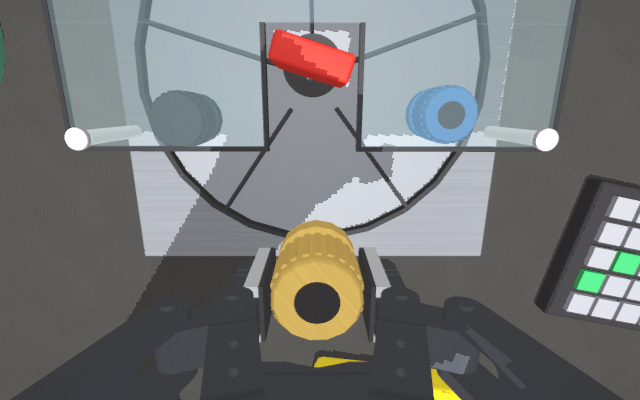

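The nut is held between the pads (hole at 317,302) and the front compartment is empty. Carrying it to the dish.

Emit:
apply_moves(
  increments=[-0.4,-0.11,0,0,0,0,-0.75,-0.2,0,0,0,0,-0.75,-0.2,0,0,0,0,-0.75,-0.2,0,0,0,0,-0.75,-0.2,0,0,0,0,-0.75,-0.2,0,0,0,0,-0.75,-0.2,0,0,0,0,-0.75,-0.2,0,0,0,0,-0.75,-0.2,0,0,0,0,-0.75,-0.2,0,0,0,0,-0.4,-0.1,0,0,0,0,0,0,0,0,0,0],
)

```text
time_s: 12.88
ee_pos: [494.7, 252.5, 140.6]
tool_rot: [0.774, -0.633, -0.005, 0.005]
force: [-0.4, -0.5, -1.3]
width: 0.432
```

```bash
python3 -c "
from h import *
go([506,274,80],-78.5)"
```

```text
t 12.88 pos [494.7 252.5 140.6] yaw -78.5 tilt 0.76 F [-0.4 -0.5 -1.3] w 0.432 q [ 0.19  0.29 -0.82  1.77  0.22  1.19 -2.06]
shift units [-0.312 -0.27   1.007] turn units [0.152 0.009 0.001]
```

Emit:
apply_moves(
  increments=[-0.32,-0.28,0.3,0.15,0,0,0,0,0.3,0,0,0,0,0,0.3,0,0,0,0,0,0,0,0,0],
)

```text
time_s: 13.38
ee_pos: [506.8, 267.9, 81.4]
tool_rot: [0.773, -0.635, 0.0, 0.004]
force: [-0.2, 0.4, -1.6]
width: 0.431
```

```bash
python3 -c "
from h import *
go([507.5,274,23],-78.5)
a=vision.grab_frame('side');s=readout.get_state();b=vision.grab_frame('wrist');c=vision.grab_frame('scene')
cv2.imwrite('pics/s7.png',np.hstack([cv2.resize(a[100:250,180:380],(400,300)),cv2.resize(c[80:230,230:430],(400,300))]));cv2.imwrite('pics/w7.png',b)
np.savez('w7.npz',**{k:s[k] for k in('ee_pos','tool_rot')})
print(proj('wrist',[504.5,274,3],s))
B,_=blobs(b,(60,70,60),(95,255,255),200);print(B)"
```

```text
t 13.38 pos [506.8 267.9  81.4] yaw -78.79 tilt 0.42 F [-0.2  0.4 -1.6] w 0.431 q [ 0.12  0.39 -0.78  1.79  0.31  1.1  -2.14]
shift units [-0.102 -0.037  0.973] turn units [ 0.063 -0.055 -0.058]
[307.08330429 215.60250165]
[(array([552.5, 216. ]), [448, 109, 192, 215, 34262]), (array([304.3, 194.4]), [225, 135, 164, 127, 14202])]
```

View pics/s7.png

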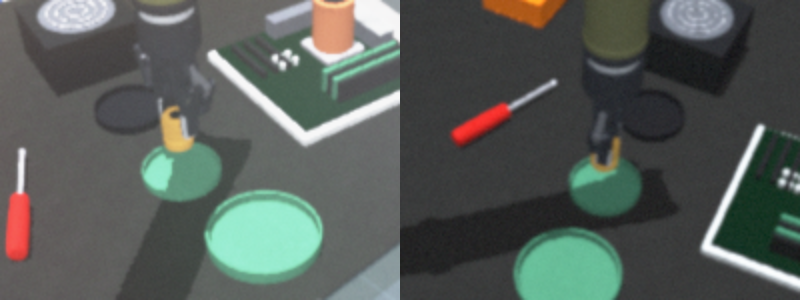

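View pics/w7.png

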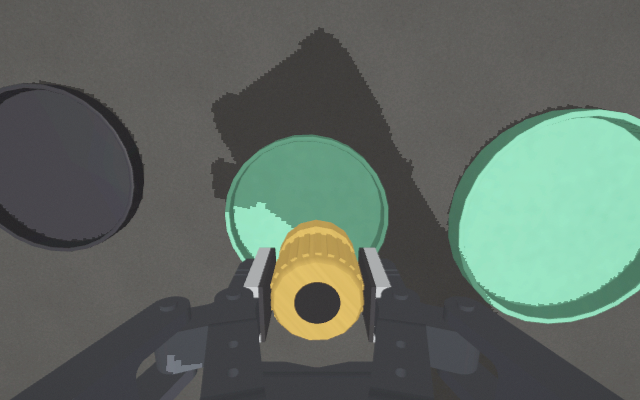

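The small dish's centre column (307) matches the predicted (307,216). Lowering.

Emit:
apply_moves(
  increments=[-0.1,-0.04,0.4,0.06,-0.05,0,0,0,0.4,0,0,0,0,0,0,0,0,0],
)

```text
time_s: 13.9
ee_pos: [512.7, 276.3, 38.5]
tool_rot: [0.772, -0.635, 0.003, -0.005]
force: [0.6, 0.2, -0.8]
width: 0.433
```

```bash
python3 -c "
from h import *
go([507.5,274,23],-78.5)"
```

```text
t 13.9 pos [512.7 276.3  38.5] yaw -78.87 tilt 0.65 F [ 0.6  0.2 -0.8] w 0.433 q [ 0.09  0.45 -0.76  1.81  0.37  1.01 -2.19]
shift units [0.021 0.095 0.258] turn units [-0.128  0.016 -0.075]
```

Emit:
apply_moves(
  increments=[0.02,0.08,0.1,-0.13,0,0,0,0,0.07,0,0,0,0,0,0,0,0,0],
)

```text
time_s: 14.28
ee_pos: [509.9, 274.8, 30.8]
tool_rot: [0.772, -0.635, 0.0, -0.002]
force: [0.3, -0.1, -1.4]
width: 0.432
```

```bash
python3 -c "
from h import *
go([507.5,274,23],-78.5)"
```

```text
t 14.28 pos [509.9 274.8  30.8] yaw -78.9 tilt 0.24 F [ 0.3 -0.1 -1.4] w 0.432 q [ 0.09  0.46 -0.75  1.82  0.37  1.   -2.19]
shift units [0.006 0.042 0.13 ] turn units [-0.042  0.024 -0.08 ]
```

Emit:
apply_moves(
  increments=[0,0.03,0.08,-0.04,0,0,0,0,0.05,0,0,0,0,0,0,0,0,0],
)

```text
time_s: 14.65
ee_pos: [508.5, 274.7, 23.2]
tool_rot: [0.772, -0.635, -0.0, -0.001]
force: [0.4, -0.4, -2.4]
width: 0.434
```

```bash
python3 -c "
from h import *
go([507.5,274,23],-78.5)"
```

```text
t 14.65 pos [508.5 274.7  23.2] yaw -78.9 tilt 0.14 F [ 0.4 -0.4 -2.4] w 0.434 q [ 0.08  0.47 -0.75  1.83  0.38  0.99 -2.2 ]
shift units [0.008 0.019 0.003] turn units [-0.013  0.026 -0.08 ]
```

Emit:
apply_moves(
  increments=[0,0,0.05,0,0,0,0,0,0,0,0,0],
)

```text
time_s: 14.9
ee_pos: [509.0, 275.3, 23.7]
tool_rot: [0.772, -0.635, 0.0, -0.001]
force: [-0.1, 0.8, -1.8]
width: 0.431
```

```bash
python3 -c "
from h import *
go([507.5,274,21],-78.5)
a=vision.grab_frame('side')
cv2.imwrite('pics/s8.png',cv2.resize(a[130:220,220:340],None,fx=6,fy=6,interpolation=2))"
```

```text
t 14.9 pos [509.  275.3  23.7] yaw -78.89 tilt 0.12 F [-0.1  0.8 -1.8] w 0.431 q [ 0.08  0.47 -0.75  1.82  0.38  0.99 -2.2 ]
shift units [0.016 0.029 0.044] turn units [-0.023  0.004 -0.079]
```

View pics/s8.png

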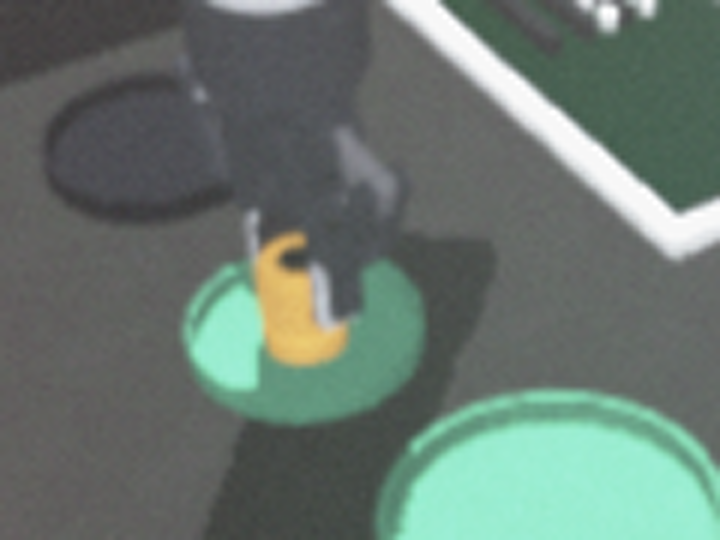

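Emit:
apply_moves(
  increments=[0,0,0.05,0,0,0,0,0,0,0,0,0],
)

```text
time_s: 15.2
ee_pos: [509.5, 275.7, 23.2]
tool_rot: [0.772, -0.635, 0.001, -0.001]
force: [0.2, 0.2, -1.9]
width: 0.429
```

Emit:
apply_moves(
  increments=[0,0,0.05,0,0,0,0,0,0,0,0,0],
)

```text
time_s: 15.45
ee_pos: [510.0, 276.0, 23.2]
tool_rot: [0.772, -0.635, 0.002, -0.001]
force: [-0.3, -0.2, -2.2]
width: 0.43
```

Emit:
apply_moves(
  increments=[0,0.03,0.06,0,0,0,0,0.02,0.06,0,0,0],
)

```text
time_s: 15.7
ee_pos: [510.2, 276.2, 22.8]
tool_rot: [0.772, -0.636, 0.005, -0.002]
force: [-8.4, -7.0, 31.2]
width: 0.431
```

```bash
python3 -c "
from h import *
go([507.5,274,21],-78.5)"
```

```text
t 15.7 pos [510.2 276.2  22.8] yaw -78.94 tilt 0.62 F [-8.4 -7.  31.2] w 0.431 q [ 0.07  0.47 -0.75  1.83  0.39  0.99 -2.21]
shift units [0.027 0.052 0.03 ] turn units [-0.104 -0.067 -0.088]
```

Contact made: the force went to +31 N, so the nut was on the floor. Relaxing with a still row, then checking.

Emit:
apply_moves(
  increments=[0,0,-0.02,0,0,0,0,0,0,0,0,0],
)

```text
time_s: 15.95
ee_pos: [510.5, 276.3, 23.9]
tool_rot: [0.772, -0.636, 0.005, -0.002]
force: [-0.7, -0.8, -1.4]
width: 0.432
```

```bash
python3 -c "
from h import *
go([507.5,274,22],-78.5)"
```

```text
t 15.95 pos [510.5 276.3  23.9] yaw -78.95 tilt 0.65 F [-0.7 -0.8 -1.4] w 0.432 q [ 0.07  0.47 -0.75  1.82  0.39  0.99 -2.21]
shift units [0.027 0.056 0.031] turn units [-0.114 -0.064 -0.089]
```

Emit:
apply_moves(
  increments=[0,0,0,0,0,0,0,0,0,0,0,0,0,0,0,0,0,0,0,0,0,0,0,0],
  grip=-0.4,
  newtons=20,
)

```text
time_s: 16.45
ee_pos: [509.9, 276.0, 22.2]
tool_rot: [0.772, -0.636, 0.004, -0.001]
force: [0.4, -0.4, 0.0]
width: 0.7
```

```bash
python3 -c "
from h import *
go([507.5,274,120],-78.5)
cv2.imwrite('pics/w9.png',vision.grab_frame('wrist'))"
```

```text
t 16.45 pos [509.9 276.   22.2] yaw -78.96 tilt 0.54 F [ 0.4 -0.4  0. ] w 0.7 q [ 0.07  0.47 -0.74  1.83  0.39  0.99 -2.21]
shift units [ 0.033  0.032 -1.63 ] turn units [-0.091 -0.057 -0.091]
```

View pics/w9.png

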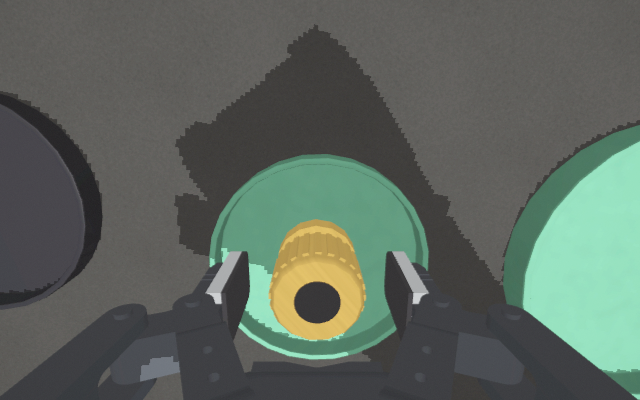

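The nut stands in the dish with its hole at (317,302), and the fingers are clear on both sides. Lifting.

Emit:
apply_moves(
  increments=[0,0,-0.2,0,0,0,0,0,-0.5,0,0,0,0,0,-0.6,0,0,0,0,0,-0.6,0,0,0,0,0,-0.6,0,0,0,0,0,0,0,0,0,0,0,0,0,0,0],
)

```text
time_s: 17.38
ee_pos: [508.4, 277.5, 181.2]
tool_rot: [0.772, -0.635, 0.005, -0.003]
force: [0.7, -0.6, -0.7]
width: 0.699
```

```bash
python3 -c "
from h import *
go([507.5,274,120],-78.5)
a=vision.grab_frame('side');s=readout.get_state();b=vision.grab_frame('wrist')
cv2.imwrite('pics/f.png',np.hstack([cv2.resize(a[130:220,220:340],(400,300)),cv2.resize(b[60:360,120:520],(400,300))]))
np.savez('wf.npz',**{k:s[k] for k in('ee_pos','tool_rot')})
B,_=blobs(b,(15,80,100),(30,255,255),200);print(B);print(proj('wrist',[504.5,274,48],s),proj('wrist',[504.5,274,3],s))"
```

```text
t 17.38 pos [508.4 277.5 181.2] yaw -78.86 tilt 0.69 F [ 0.7 -0.6 -0.7] w 0.699 q [ 0.15  0.29 -0.83  1.68  0.23  1.26 -2.1 ]
shift units [0.049 0.037 1.02 ] turn units [-0.128 -0.054 -0.071]
[(array([318. , 191.2]), [296, 166, 46, 52, 1494]), (array([ 10.9, 375.6]), [0, 363, 33, 33, 557])]
[319.60321213 200.90370543] [319.02022138 188.82552054]
```

View pics/f.png

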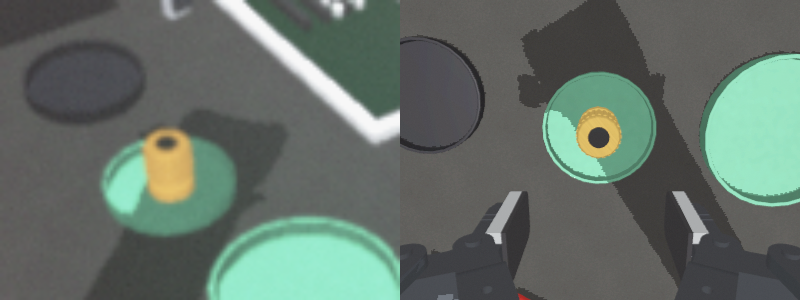

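```bash
python3 -c "
from plant import workorder
print(workorder.close_job())"
```

```text
the job is handed in; nothing more can be done
None
```

I turned the carousel about 68° by its red knob, which brought the brass nut to the green mark. I then took the nut out and stood it upright in the smaller green dish, and handed the job in at about 17.5 s of the 48 s allowed.

- **At the mark:** the nut measured at (-94, -0.5 to -2) mm in the carousel's frame. It was upright and untouched, and it hadn't moved when I let go of the knob.
- **Dish choice:** the dish I used measured about 109 mm across, against 106 mm given. The larger green one measured about 151 mm.
- **In the dish:** in the last pictures the nut's hole is about 4 pixels (a few millimetres) from the dish's centre. The nut is upright, and the gripper is open and about 130 mm above it.
- **Set-down force:** while I was lowering the nut, the wrist force reached about 31 N for a moment as it met the dish floor. That is below the limits, and I eased it off before releasing. The force then read about zero.

None of the checks failed or disagreed beyond 2–3 mm. The hand-in gave no verdict.

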